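# Clear the jar off the food-waste bin and hold its heavy flap open with the lever

### The job

A spice jar has been left on the heavy steel flap of the food-waste bin. Slide it, without lifting it, off the flap onto the bin's fixed side shelf so that it stands fully clear of the flap. Then press the pad at the long end of the lever all the way down so that the short end raises the flap, and finish while still holding the lever down; do not raise the flap by hand and leave the mugs and the oil bottle alone.

Things in the scene. Friction and masses are not known exactly. Their poses are not given: they have to be found in the camera images.
- bin: Low grey countertop food-waste bin, fixed to the counter. Origin on the counter (z = 0), z up. In its frame (mm): the shut steel flap covers x -60 to 60, y 30 to 170, top surface 98 above the counter; the shelf joins its +x edge; the lever runs along y at x = 0, its long end out in -y
- shelf_mid (a point): Middle of the top of the fixed grey shelf, at x 105, y 107, height 96.5 in the bin's frame. The shelf spans x 62 to 154, y 10 to 205 there; it is 1.5 lower than the flap, so the jar slides down onto it. A lip 13 high runs along its outer edge (inner face at x 154)
- pivot (a point): The lever's pivot, at y 18, height 80 in the bin's frame. The short arm (80) reaches in +y under the flap, the long arm (182 to the pad centre) reaches out in -y, cranked upward. A grey foot 6 high (with a small stop block up to 16) lies on the counter under the long arm
- jar: The spice jar standing on the flap: upright smooth cylinder 56 in diameter, 60 tall, white with a cork-coloured band and top, about 0.22 kg. Origin at the centre of its underside, z up its axis. It is loose and slides when pushed low down
- pad_top (a point): Centre of the top face of the pad (46 x 46, 10 thick, black rubber) at the lever's long end. At rest it is at about x 0, y -153, z 142 in the bin's frame and slopes up and outward at 0.32 rad; fully down at about y -158, z 42, sloping down and outward at 0.24 rad
- lever (a joint): Lever angle in rad: 0 at rest (long end up), grows as the pad is pressed down, stop at 0.56. The flap's weight brings it back when let go; the pad needs about 4 to 9 N downward
- flap_angle (a joint): Flap angle in rad: 0 shut and flat, grows as the flap rises about its hinge at y 172 of the bin's frame (its free edge, nearest the lever, goes up); about 0.47 when the lever is fully down. It falls shut when the lever is let go
- flap: The heavy steel flap plate, 120 (x) x 140 (y) x 10, about 1.5 kg. Origin on its hinge line (at y 172, height 93 in the bin's frame), from which the plate extends 2 to 142 along its own -y; z normal to the plate
- lever_bar: The whole lever (dark steel bar 16 wide, with the pad at its long end). Origin at the pivot; at rest its axes are those of the bin
- mug_a: White mug, 80 in diameter, 92 tall, handle at its +y, standing on the counter beside the lever's long end. Origin under its centre. Leave alone
- mug_b: White mug like the other, on the counter at the bin's +y (hinge) side. Origin under its centre. Leave alone
- oil: Tall oil bottle, 60 in diameter, 220 tall, on the counter at the bin's +x side. Origin under its centre. Leave alone
Things that resemble listed ones, but are neither listed nor needed, are in the scene too. There is more than one size of the jar; the job needs the middle-sized.

How it is judged:
By the outcome, as a careful person would: the job done as asked, in the order asked, and still so for the second after the job is handed in, while the arm keeps its last pose, push and grip.
It also fails if it takes over 48 s, if anything falls off the work surface, if the arm or the gripper's body presses on something with over 40 N, if the wrist force passes 120 N, or if a joint passes its speed limit or range.

### The arm

A 6-joint arm with a two-finger parallel gripper is mounted at the origin on the work surface. World frame = base frame: x ahead of the robot, y to its left, z up, the work surface at z = 0. Lengths are in mm, angles in rad, forces in N, time in s.
With the tool pointing down it reaches from about 275 to 825 mm from the base axis. Payload 5.2 kg.
Tool frame: the origin (TCP) lies on the mounting face of the last link; the fingertips stand 186 mm ahead of it and the grasp point (between the pads) lies 167 mm ahead of it (ctrl.pinch_z is the z of the grasp point in the tool frame, in mm); z points along the fingers, y is the direction in which the jaws open and shut (so a half turn about z gives the same grasp; the last joint's range is limited). The gripper opens to 93 mm and grips with 3 to 60 N. Pads are 15 mm wide; open, the fingers measure 128 mm over their backs; the gripper's body (75 mm by 188 mm) begins 65 mm behind the grasp point.
Start: joints at [-1.429, 0.259, 1.535, -0, 1.348, -0.203], TCP at [185.926, -517.627, 404.753] pointing down, gripper open.
Joint ranges: [-3.14, 3.14], [-0.91, 2.08], [0.19, 2.58], [-1.22, 4.36], [0.22, 2.71], [-3.12, 3.12]. Speed limits (rad/s): [2.57, 2.57, 3.14, 3.14, 3.14, 3.14].

### API

Orientations are given as a unit quaternion [x, y, z, w].
In Python, from cell import ctrl gives the robot as it stands.
- The arm moves only by the shell command python3 -m handwheel 'ROWS' [OPENING]. ROWS is JSON, a list of rows, each an object with "translation": the shift along the tool's x, y, z in cm, a list of three; "roll": the turn about the tool's z in rad. In form: [{"translation": [dx, dy, dz], "roll": roll}, ...]. A call has exactly 10 rows; each row shifts and turns the commanded pose from where the row before left it, along the tool's axes as they then stand; what a row does not reach is not made up. A row lasts 1/12 s, in which the tool goes at most 41.7 mm and 7.16 degrees, less where a joint would pass 70% of its speed; a pose out of reach is approached as far as the arm can. A call with a gripper value outside its range is refused whole. OPENING is the gripper command: -1 is shut, 1 is fully open, values between are in proportion, set as the call begins (- or left out, the last holds). The fingers move at their own pace and stop on an object; the grip force is fixed at half the most. Time passes only in rows, so rows that do not move let the fingers close, or fill a call up. It gives the time, the measured TCP pose, the force and the opening at its end, in the units of the state.
- ctrl.get_state(): the state, without advancing time (a new reading comes with each control period).
- ctrl.capture(name): name is "side" or "top" or "wrist"; returns the picture (384x512x3 uint8, blue, green, red); there is no depth.
- ctrl.get_calibration(name): a dict with "camera_matrix" (3x3 intrinsics, pixels), "R" (3x3) and "t" (3): a world point X has camera coordinates R X + t. Camera axes: x right, y down, z forward; pixel columns grow to the right and rows downward; lengths in mm; the calibration is good to about 2 mm. The wrist camera is an equidistant fisheye: a pixel r from the principal point sees the ray r / f radians off the axis. A picture is of the moment at which its call begins: read the wrist's pose just before it. get_calibration takes no time and is no camera call; for the wrist camera it gives the pose at the moment of the call.
- ctrl.sign_off(): hands the job in, once; it reports no verdict.
The state is a dict: "time": time; "joint_positions": joint angles; "qd": joint speeds; "joint_torque": joint torques, N m; "tool_pos": TCP position; "eef_rot": TCP orientation; "contact_force": force on the tool from outside, world axes, zero at the start; "moment": the same for the moment, N m; "opening": opening from 0.0 (shut) to 1.0 (fully open).
Only numpy, scipy, OpenCV 4.12 (cv2) and the standard library are available. Lean on these libraries where they do the work, as an engineer would, in place of code of your own. Each camera call takes 0.05 s, during which the arm holds its last target. There are 200 camera calls.

## Working session

There is one attempt and no reset: what is moved stays moved. The work goes in short steps, Python scripts to look and compute and a shell command to move; the robot and the scene stay as the last step left them, time stands still between calls to the robot, and variables do not carry over. Pictures are saved under pics/ and viewed, about 8 in all and at most 12, crops included, and the job is handed in when it is done.

```bash
mkdir -p pics; ls; python3 - <<'E'
from cell import ctrl
import cv2,numpy as np
for n in("side","top"):
    im=ctrl.capture(n); cv2.imwrite(f"pics/{n}0.png",cv2.resize(im,(800,600),interpolation=cv2.INTER_CUBIC))
    cv2.imwrite(f"pics/{n}0raw.png",im)
    c=ctrl.get_calibration(n); print(n,{k:np.round(v,4).tolist() for k,v in c.items()})
s=ctrl.get_state(); print(s)
E
```

```text
pics
side {'camera_matrix': [[397.6003, 0.0, 262.0517], [0.0, 397.6003, 192.0964], [0.0, 0.0, 1.0]], 'R': [[-0.7916, -0.611, -0.0023], [-0.3931, 0.5122, -0.7636], [0.4677, -0.6036, -0.6456]], 't': [521.8697, 291.325, 757.0954]}
top {'camera_matrix': [[413.537, 0.0, 261.2697], [0.0, 413.537, 193.82], [0.0, 0.0, 1.0]], 'R': [[-0.0247, -0.9997, 0.0056], [-0.9961, 0.0241, -0.0849], [0.0848, -0.0076, -0.9964]], 't': [87.4772, 600.2024, 1042.8751]}
{'time': 0.1, 'joint_positions': array([-1.42878630e+00,  2.59248819e-01,  1.53597170e+00,  2.15971132e-05,
        1.34802318e+00, -2.02813869e-01]), 'qd': array([ 0.0003541 , -0.00186171, -0.00247765,  0.00032668,  0.00012229,
        0.00010624]), 'joint_torque': array([ 1.43803052e-03, -4.38210797e+01, -2.84643191e+01,  7.20283063e-02,
        3.61497444e-02, -6.24274708e-05]), 'tool_pos': array([ 185.90680965, -517.41625753,  404.01284806]), 'eef_rot': array([ 9.85173917e-01,  1.71556615e-01,  3.56184396e-05, -8.24819818e-04]), 'contact_force': array([-0.04512203,  0.24892063,  0.82893551]), 'moment': array([0.02802008, 0.02626172, 0.02548888]), 'opening': 0.9996187164777856}
```

View pics/top0.png

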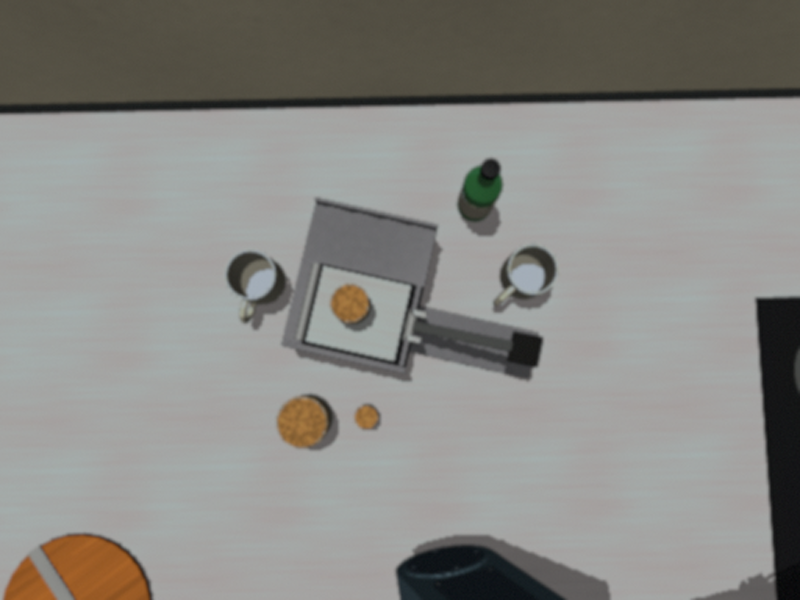

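View pics/side0.png

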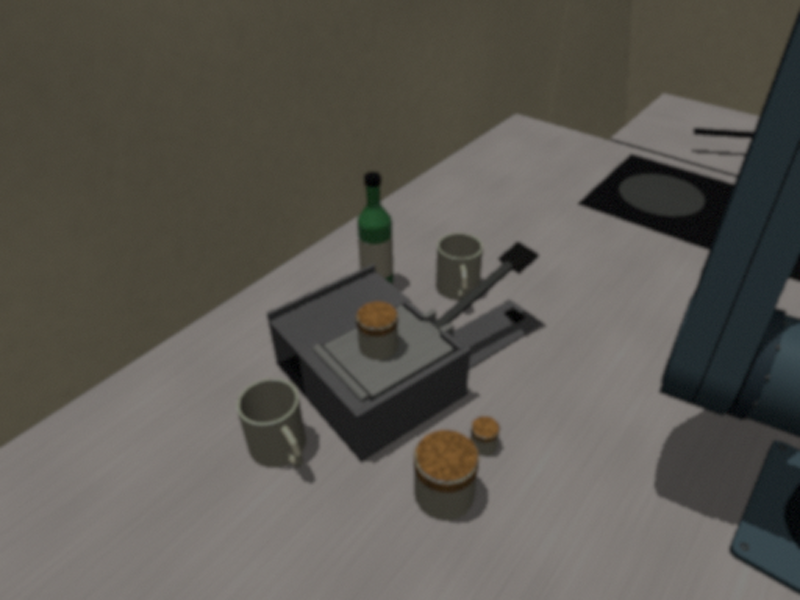

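The top view shows the jar on the flap at about (350,304), the shelf above it in the picture (world +x), and the pad at (525,349). Next, an enlarged crop.

```bash
python3 - <<'E'
import cv2
im=cv2.imread("pics/top0raw.png")[120:250,170:360]
cv2.imwrite("pics/crop.png",cv2.resize(im,None,fx=4.2,fy=4.2,interpolation=cv2.INTER_CUBIC))
E
```

```text
(no output)
```

View pics/crop.png

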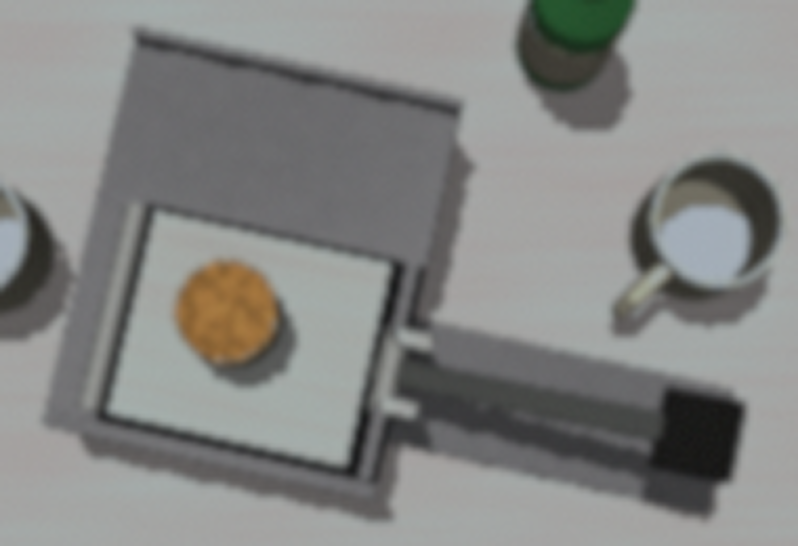

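The crop shows the flap corners at (152,208), (395,264), (348,470) and (103,414). The jar top is at (228,312), the pad centre at (697,434) and the mug_a rim at (716,224).

```bash
cat > h.py <<'E'
from cell import ctrl
import numpy as np
from scipy.optimize import least_squares
C={n:ctrl.get_calibration(n) for n in("top","side")}
def proj(n,X):
    c=C[n]; p=(np.atleast_2d(X)@np.array(c["R"]).T+c["t"])@np.array(c["camera_matrix"]).T
    return p[:,:2]/p[:,2:]
def back(n,uv,z):
    c=C[n];R=np.array(c["R"]);o=-R.T@c["t"];d=R.T@np.linalg.inv(c["camera_matrix"])@[*uv,1.]
    return o+d*(z-o[2])/d[2]
def toW(b,P):
    P=np.atleast_2d(np.array(P,float));c,s=np.cos(b[2]),np.sin(b[2])
    return np.c_[b[0]+c*P[:,0]-s*P[:,1],b[1]+s*P[:,0]+c*P[:,1],P[:,2]]
def toB(b,W):
    c,s=np.cos(b[2]),np.sin(b[2]);d=np.array(W[:2])-b[:2]
    return np.array([c*d[0]+s*d[1],-s*d[0]+c*d[1]])
E
python3 - <<'E'
from h import *
cr=lambda u,v:(170+u/4.2-.4,120+v/4.2-.4)
B=[[60,170,98],[60,30,98],[-60,30,98],[-60,170,98],[0,-153,142]]
uv=np.array([cr(*p) for p in[(152,208),(395,264),(348,470),(103,414),(697,434)]])
r=least_squares(lambda b:(proj("top",toW(b,B))-uv).ravel(),[550,0,-.2]);b=r.x
print("bin",b.round(3),r.fun.round(2))
np.save("bin.npy",b)
j=back("top",cr(228,312),158);print("jar",j,toB(b,j))
for n,p,z in[("muga",cr(716,224),92),("mugb",(256/1.5625,277/1.5625),92),("oil",(490/1.5625,168/1.5625),220)]:
    w=back("top",p,z);print(n,w.round(),toB(b,w).round())
print("side jar",back("side",(377/1.5625,316/1.5625),158), "side pad",back("side",(519/1.5625,257/1.5625),142),"pad",toW(b,[[0,-153,142],[0,-158,42],[105,107,96.5]]).round(1))
print("side flap corners px*1.56",(proj("side",toW(b,B))*1.5625).round())
E
```

```text
bin [ 5.58235e+02  5.41080e+01 -2.46000e-01] [ 0.63  0.52 -0.7  -0.15 -0.52 -0.46  0.74 -0.02 -0.14  0.13]
jar [592.77137694 158.24382527 158.        ] [  8.15237114 109.4096732 ]
muga [ 643. -120.   92.] [ 124. -148.]
mugb [642. 309.  92.] [ 20. 267.]
oil [769. -43. 220.] [228. -43.]
side jar [589.63686471 160.87571204 158.        ] side pad [515.47564846 -91.89425436 142.        ] pad [[521.  -94.3 142. ]
 [519.8 -99.1  42. ]
 [686.1 132.3  96.5]]
side flap corners px*1.56 [[322. 344.]
 [400. 304.]
 [452. 348.]
 [371. 395.]
 [517. 255.]]
```

The bin and jar poses agree between the two cameras. The plan is to set the jaws to a gap of about 35 mm, cradle the jar from its −x side, and push it along bin +x.

```bash
cat >> h.py <<'E'
from scipy.spatial.transform import Rotation as Ro
def need(bx,by,tipz):
    b=np.load("bin.npy");s=ctrl.get_state();R=Ro.from_quat(s["eef_rot"]).as_matrix()
    tgt=toW(b,[[bx,by,tipz]])[0]; tip=s["tool_pos"]+R[:,2]*186
    yaw=np.arctan2(R[1,0],R[0,0])
    print("t",round(s["time"],2),"tip bin",toB(b,tip).round(1),round(tip[2],1),"roll left",round(yaw-b[2],3),"move if rolled cm (tool):",np.round(np.array([1,-1,-1])*([bx,by,tipz]-np.r_[toB(b,tip),tip[2]])/10,2),"F",s["contact_force"].round(1),"open",round(s["opening"],2),"q",s["joint_positions"].round(2))
E
python3 -c "
from h import *
need(-45,109,200)"
```

```text
t 0.1 tip bin [-222.1 -644.7] 218.0 roll left 0.591 move if rolled cm (tool): [ 17.71 -75.37   1.8 ] F [-0.   0.2  0.8] open 1.0 q [-1.43  0.26  1.54  0.    1.35 -0.2 ]
```

```bash
python3 -m handwheel '[{"translation":[0,0,0],"roll":0.118},{"translation":[0,0,0],"roll":0.118},{"translation":[0,0,0],"roll":0.118},{"translation":[0,0,0],"roll":0.118},{"translation":[0,0,0],"roll":0.119},{"translation":[0.8,-3.5,0],"roll":0},{"translation":[0.8,-3.5,0],"roll":0},{"translation":[0.8,-3.5,0],"roll":0},{"translation":[0.8,-3.5,0],"roll":0},{"translation":[0.8,-3.5,0],"roll":0}]' -0.25
python3 -c "
from h import *
need(-45,109,200)"
```

```text
time: 0.93
tool_pos: [267.7, -356.0, 404.3]
eef_rot: [0.992, -0.123, -0.0, -0.0]
contact_force: [0.7, -0.2, 0.7]
opening: 0.383
t 0.93 tip bin [-182.1 -468.3] 218.3 roll left -0.001 move if rolled cm (tool): [ 13.71 -57.73   1.83] F [ 0.7 -0.2  0.7] open 0.38 q [-1.18  0.07  1.77  0.    1.31  0.64]
```

```bash
python3 -m handwheel '[{"translation":[0.5,-3,0],"roll":0},{"translation":[0.5,-3,0],"roll":0},{"translation":[0.5,-3,0],"roll":0},{"translation":[0.5,-3,0],"roll":0},{"translation":[0.5,-3,0],"roll":0},{"translation":[0.5,-3,0],"roll":0},{"translation":[0.5,-3,0],"roll":0},{"translation":[0.5,-3,0],"roll":0},{"translation":[0.5,-3,0],"roll":0},{"translation":[0.5,-3,0],"roll":0}]'
python3 -m handwheel '[{"translation":[0.8,-3,0],"roll":0},{"translation":[0.8,-3,0],"roll":0},{"translation":[0.8,-3,0],"roll":0},{"translation":[0.8,-3,0],"roll":0},{"translation":[0.8,-3,0],"roll":0},{"translation":[0.8,-3,0],"roll":0},{"translation":[0.8,-3,0],"roll":0},{"translation":[0.8,-3,0],"roll":0},{"translation":[0.8,-3,0],"roll":0},{"translation":[0,0,0],"roll":0}]' >/dev/null
python3 -c "
from h import *
need(-45,109,200)"
```

```text
time: 1.77
tool_pos: [389.1, -77.3, 404.6]
eef_rot: [0.992, -0.123, -0.0, -0.0]
contact_force: [-0.6, -0.7, 0.1]
opening: 0.376
t 2.6 tip bin [-59.2 104.2] 218.0 roll left 0.003 move if rolled cm (tool): [ 1.42 -0.48  1.8 ] F [0.9 0.4 0.8] open 0.37 q [0.11 0.26 1.53 0.   1.35 1.92]
```

```bash
python3 -m handwheel '[{"translation":[0.5,-0.2,0],"roll":0},{"translation":[0.5,-0.3,0],"roll":0},{"translation":[0.4,0,1.3],"roll":0},{"translation":[0,0,1.3],"roll":0},{"translation":[0,0,1.3],"roll":0},{"translation":[0,0,1.3],"roll":0},{"translation":[0,0,1.3],"roll":0},{"translation":[0,0,1.3],"roll":0},{"translation":[0,0,1.3],"roll":0},{"translation":[0,0,1.2],"roll":0}]'
python3 - <<'E'
from h import *
import cv2
need(-45,109,106)
cv2.imwrite("pics/both1.png",np.vstack([cv2.resize(ctrl.capture("side")[100:300,120:380],(780,600))[:300+150],]))
E
```

```text
time: 3.43
tool_pos: [539.4, 165.4, 301.2]
eef_rot: [0.992, -0.124, -0.0, 0.0]
contact_force: [0.0, 0.5, 0.1]
opening: 0.377
t 3.43 tip bin [-45.4 103.3] 115.2 roll left -0.002 move if rolled cm (tool): [ 0.04 -0.57  0.92] F [0.  0.5 0.1] open 0.38 q [ 0.1   0.37  1.64 -0.    1.13  1.92]
```

View pics/both1.png

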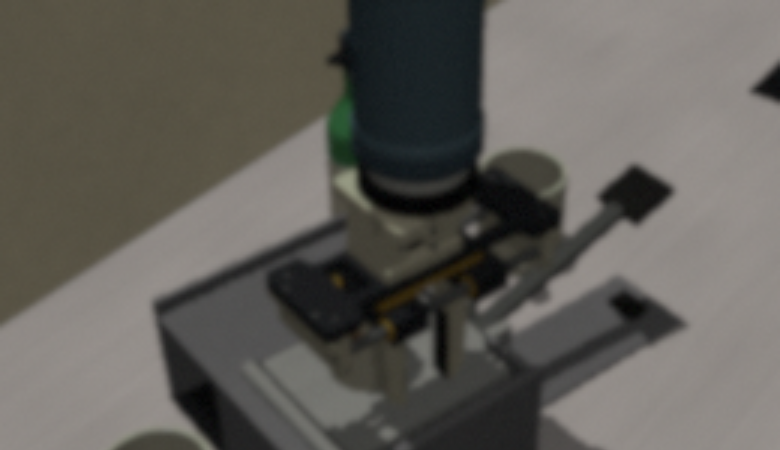

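The side view shows both fingers on the robot side of the jar and above the flap, clear of everything. Next I centre, lower to about 107 mm and push.

```bash
python3 -m handwheel '[{"translation":[0,-0.3,0.2],"roll":0},{"translation":[0,-0.3,0.3],"roll":0},{"translation":[0,0,0.3],"roll":0},{"translation":[0.4,0,0],"roll":0},{"translation":[0.4,0,0],"roll":0},{"translation":[0.4,0,0],"roll":0},{"translation":[0.4,0,0],"roll":0},{"translation":[0.4,0,0],"roll":0},{"translation":[0.5,0,0],"roll":0},{"translation":[0.5,0,0],"roll":0}]'
python3 -m handwheel '[{"translation":[0.5,0,0],"roll":0},{"translation":[0.5,0,0],"roll":0},{"translation":[0.5,0,0],"roll":0},{"translation":[0.5,0,0],"roll":0},{"translation":[0.5,0,0],"roll":0},{"translation":[0.5,0,0],"roll":0},{"translation":[0.5,0,0],"roll":0},{"translation":[0.5,0,0],"roll":0},{"translation":[0.5,0,0],"roll":0},{"translation":[0.5,0,0],"roll":0}]'
python3 - <<'E'
from h import *
import cv2
need(77,109,106)
a=cv2.resize(ctrl.capture("side")[120:260,140:340],(800,560))
cv2.imwrite("pics/p2.png",a)
E
```

```text
time: 4.32
tool_pos: [570.2, 165.3, 293.8]
eef_rot: [0.992, -0.123, -0.0, -0.0]
contact_force: [-2.1, 0.2, 1.9]
opening: 0.375
time: 5.15
tool_pos: [618.9, 153.0, 293.8]
eef_rot: [0.992, -0.123, -0.0, -0.0]
contact_force: [-2.4, -0.0, 0.7]
opening: 0.375
t 5.15 tip bin [ 34.8 110.7] 107.8 roll left -0.0 move if rolled cm (tool): [4.22 0.17 0.18] F [-2.4 -0.   0.7] open 0.38 q [0.07 0.5  1.46 0.   1.18 1.88]
```

View pics/p2.png

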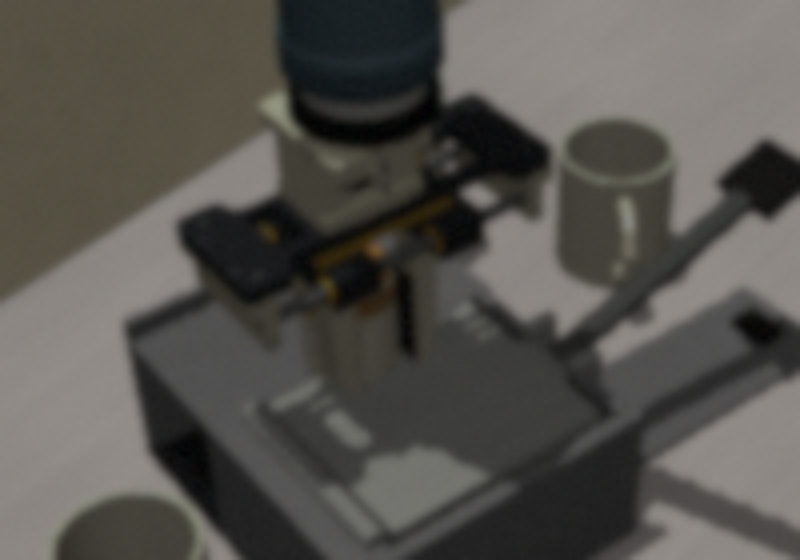

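The jar is upright ahead of the fingers with a push of about 2.4 N. I push the last 42 mm, then back off.

```bash
python3 -m handwheel '[{"translation":[0.5,0,0],"roll":0},{"translation":[0.5,0,0],"roll":0},{"translation":[0.5,0,0],"roll":0},{"translation":[0.5,0,0],"roll":0},{"translation":[0.5,0,0],"roll":0},{"translation":[0.5,0,0],"roll":0},{"translation":[0.5,0,0],"roll":0},{"translation":[0.4,0,0],"roll":0},{"translation":[0.2,0,0],"roll":0},{"translation":[0,0,0],"roll":0}]'
python3 -c "
from h import *
need(77,109,106)"
python3 -m handwheel '[{"translation":[-0.3,0,0],"roll":0},{"translation":[-0.7,0,0],"roll":0},{"translation":[-1,0,0],"roll":0},{"translation":[-1,0,0],"roll":0},{"translation":[-1,0,0],"roll":0},{"translation":[-1,0,0],"roll":0},{"translation":[-1,0,-0.5],"roll":0},{"translation":[0,0,-1.5],"roll":0},{"translation":[0,0,-2.5],"roll":0},{"translation":[0,0,-2.5],"roll":0}]'
python3 - <<'E'
from h import *
import cv2
need(0,-153,190)
t=ctrl.capture("top");s=ctrl.capture("side")
cv2.imwrite("pics/p3.png",np.hstack([cv2.resize(t[110:250,170:310],(400,400)),cv2.resize(s[140:280,150:290],(400,400))]))
E
```

```text
time: 6.03
tool_pos: [658.8, 143.0, 293.7]
eef_rot: [0.992, -0.123, 0.0, 0.0]
contact_force: [-0.6, -0.0, -0.3]
opening: 0.374
t 6.03 tip bin [ 76.  110.7] 107.7 roll left -0.001 move if rolled cm (tool): [0.1  0.17 0.17] F [-0.6 -0.  -0.3] open 0.37 q [ 0.05  0.56  1.35 -0.    1.23  1.87]
time: 6.87
tool_pos: [598.9, 158.1, 364.3]
eef_rot: [0.992, -0.123, -0.001, 0.0]
contact_force: [1.0, -0.1, 0.1]
opening: 0.376
t 6.87 tip bin [ 13.8 110.7] 178.3 roll left 0.0 move if rolled cm (tool): [-1.38 26.37 -1.17] F [ 1.  -0.1  0.1] open 0.38 q [ 0.08  0.41  1.42 -0.    1.32  1.89]
```

View pics/p3.png

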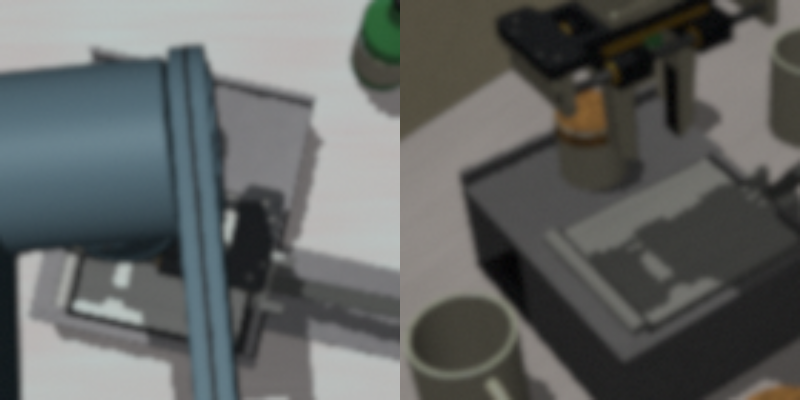

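The side view shows the jar upright on the shelf, clear of the flap. I close the gripper and move to above the pad.

```bash
python3 -m handwheel '[{"translation":[0,0,-1.2],"roll":0},{"translation":[-0.2,3,0],"roll":0},{"translation":[-0.2,3,0],"roll":0},{"translation":[-0.2,3,0],"roll":0},{"translation":[-0.2,3,0],"roll":0},{"translation":[-0.2,3,0],"roll":0},{"translation":[-0.2,3,0],"roll":0},{"translation":[-0.2,3,0],"roll":0},{"translation":[0,3,0],"roll":0},{"translation":[0,2.5,0],"roll":0}]' -1
python3 - <<'E'
from h import *
import cv2
need(0,-155,150)
b=np.load("bin.npy");t=ctrl.capture("top");s=ctrl.capture("side")
cv2.imwrite("pics/p4.png",np.hstack([cv2.resize(t[110:250,170:310],(400,400)),cv2.resize(s[90:230,240:380],(400,400))]))
E
```

```text
time: 7.8
tool_pos: [520.6, -97.1, 375.5]
eef_rot: [0.992, -0.123, -0.0, 0.0]
contact_force: [0.3, -0.1, 0.3]
opening: 0.006
t 7.8 tip bin [   0.2 -155.9] 189.5 roll left -0.001 move if rolled cm (tool): [-0.02 -0.09  3.95] F [ 0.3 -0.1  0.3] open 0.01 q [-0.4   0.24  1.63 -0.    1.27  1.42]
```

View pics/p4.png

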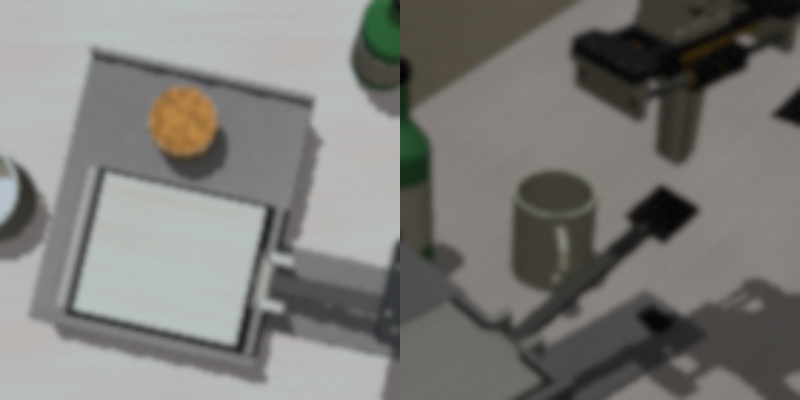

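```bash
python3 -c "
from h import *
b=np.load('bin.npy');print('jar bin',toB(b,back('top',(170+183*.35-.3,110+122*.35-.3),156.5)))"
python3 -m handwheel '[{"translation":[0,0,1],"roll":0},{"translation":[0,0,1.2],"roll":0},{"translation":[0,0,1.2],"roll":0},{"translation":[0,0,1],"roll":0},{"translation":[0,0.1,0.8],"roll":0},{"translation":[0,0.1,0.8],"roll":0},{"translation":[0,0.2,0.8],"roll":0},{"translation":[0,0.1,0.8],"roll":0},{"translation":[0,0.1,0.8],"roll":0},{"translation":[0,0.1,0.8],"roll":0}]'
python3 -c "
from h import *
need(0,-160,45)"
```

```text
jar bin [105.78265734 109.1661541 ]
time: 8.73
tool_pos: [520.1, -102.3, 283.8]
eef_rot: [0.993, -0.122, 0.0, 0.001]
contact_force: [-2.9, -2.3, 6.6]
opening: 0.004
t 8.73 tip bin [   1.1 -161.3] 97.8 roll left 0.001 move if rolled cm (tool): [-0.11 -0.13  5.28] F [-2.9 -2.3  6.6] open 0.0 q [-0.4   0.34  1.75 -0.    1.06  1.41]
```

The jar sits at bin (106,109), well within the shelf and about 18 mm clear of the flap edge. The lever is moving at 6.6 N, so I continue down.

```bash
python3 -m handwheel '[{"translation":[0,0.1,0.7],"roll":0},{"translation":[0,0,0.7],"roll":0},{"translation":[0,0,0.7],"roll":0},{"translation":[0,0,0.7],"roll":0},{"translation":[0,-0.1,0.7],"roll":0},{"translation":[0,-0.1,0.6],"roll":0},{"translation":[0,-0.1,0.5],"roll":0},{"translation":[0,-0.1,0.3],"roll":0},{"translation":[0,0,0.2],"roll":0},{"translation":[0,0,0],"roll":0}]'
python3 -c "
from h import *
need(0,-159,45)"
```

```text
time: 9.57
tool_pos: [521.0, -99.3, 232.4]
eef_rot: [0.992, -0.123, -0.0, -0.0]
contact_force: [-0.3, -1.5, 1.7]
opening: 0.003
t 9.57 tip bin [   1.2 -157.8] 46.4 roll left -0.0 move if rolled cm (tool): [-0.12  0.12  0.14] F [-0.3 -1.5  1.7] open 0.0 q [-0.4   0.4   1.8   0.    0.94  1.42]
```

```bash
python3 -m handwheel '[{"translation":[0,0,0.1],"roll":0},{"translation":[0,0,0.1],"roll":0},{"translation":[0,0,0.1],"roll":0},{"translation":[0,0,0],"roll":0},{"translation":[0,0,0],"roll":0},{"translation":[0,0,0],"roll":0},{"translation":[0,0,0],"roll":0},{"translation":[0,0,0],"roll":0},{"translation":[0,0,0],"roll":0},{"translation":[0,0,0],"roll":0}]'
python3 - <<'E'
from h import *
import cv2
need(0,-159,45)
s=ctrl.capture("side")
cv2.imwrite("pics/p5.png",cv2.resize(s[120:270,150:350],(800,600)))
E
```

```text
time: 10.4
tool_pos: [520.9, -99.7, 229.8]
eef_rot: [0.992, -0.123, 0.0, -0.0]
contact_force: [1.0, 1.0, 2.9]
opening: 0.006
t 10.4 tip bin [   1.3 -158.3] 43.8 roll left -0.0 move if rolled cm (tool): [-0.13  0.07 -0.12] F [1.  1.  2.9] open 0.01 q [-0.4   0.41  1.8   0.    0.93  1.42]
```

View pics/p5.png

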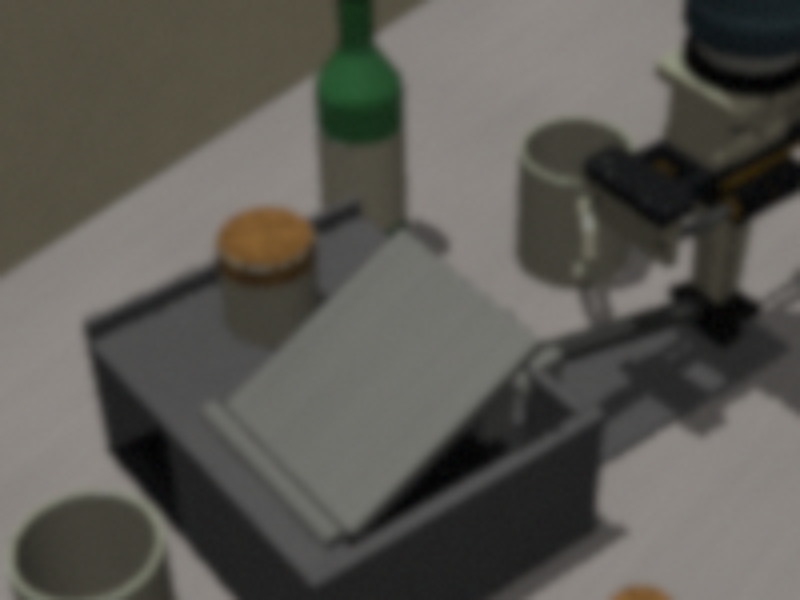

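The flap is raised with the jar well clear on the shelf and the fingers on the pad. The force is still low, so I keep pressing to reach the stop.

```bash
for i in 1 2; do python3 -m handwheel '[{"translation":[0,0,0.1],"roll":0},{"translation":[0,0,0.1],"roll":0},{"translation":[0,0,0],"roll":0},{"translation":[0,0,0],"roll":0},{"translation":[0,0,0],"roll":0},{"translation":[0,0,0],"roll":0},{"translation":[0,0,0],"roll":0},{"translation":[0,0,0],"roll":0},{"translation":[0,0,0],"roll":0},{"translation":[0,0,0],"roll":0}]' | grep -v rot; done
```

```text
time: 11.28
tool_pos: [521.0, -99.6, 228.8]
contact_force: [-2.2, 1.8, 11.2]
opening: 0.004
time: 12.12
tool_pos: [521.0, -99.5, 228.4]
contact_force: [-6.3, 4.4, 25.4]
opening: 0.006
```

```bash
python3 -m handwheel '[{"translation":[0,0,-0.05],"roll":0},{"translation":[0,0,0],"roll":0},{"translation":[0,0,0],"roll":0},{"translation":[0,0,0],"roll":0},{"translation":[0,0,0],"roll":0},{"translation":[0,0,0],"roll":0},{"translation":[0,0,0],"roll":0},{"translation":[0,0,0],"roll":0},{"translation":[0,0,0],"roll":0},{"translation":[0,0,0],"roll":0}]'
python3 - <<'E'
from h import *
import cv2
need(0,-159,45)
t=ctrl.capture("top");s=ctrl.capture("side")
cv2.imwrite("pics/p6.png",np.hstack([cv2.resize(t[100:250,140:360],(400,273)),cv2.resize(s[100:250,150:370],(400,273))]))
E
```

```text
time: 12.95
tool_pos: [521.0, -99.5, 228.5]
eef_rot: [0.992, -0.123, 0.001, 0.0]
contact_force: [-5.7, 2.9, 22.2]
opening: 0.005
t 12.95 tip bin [   1.5 -158.1] 42.5 roll left -0.0 move if rolled cm (tool): [-0.15  0.09 -0.25] F [-5.7  2.9 22.2] open 0.01 q [-0.4   0.41  1.8   0.    0.93  1.42]
```

View pics/p6.png

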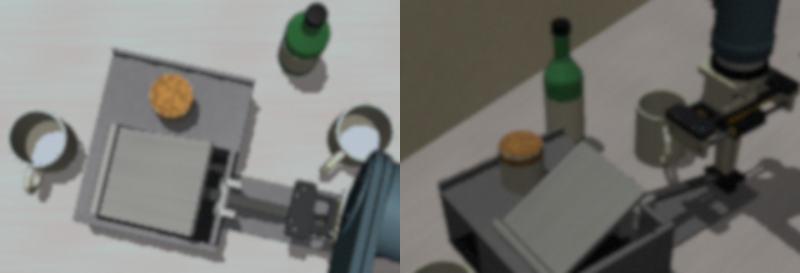

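The flap is up, the jar is upright on the shelf, the mugs and oil bottle are where they started, and the lever is on its stop at a steady 22 N.

```bash
python3 -c "
from cell import ctrl
print(ctrl.sign_off())"
```

```text
the job is handed in; nothing more can be done
None
```

I slid the jar across the flap onto the shelf by pushing it low with partly opened fingers, never gripping or lifting it. Then I pressed the lever pad down with the closed fingertips and handed in at about 13 s, still holding it.

- **Jar:** it measured at bin (106, 109) before the lever was pressed, about 18 mm clear of the flap. It still looked upright and clear in the final pictures.
- **Lever:** the fingertips stopped at z 42.5. The force jumped from about 3 N to 25 N over the last few millimetres of commanded travel, so I took this as the stop. I eased off slightly and it held steady at about 22 N.
- **Flap and surroundings:** the flap is raised, and in the final pictures the mugs and oil bottle had not visibly moved.

No check failed or disagreed. The lever and flap angles could not be read directly; I judged them from the pad height, the force and the pictures.

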